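# Tip the lying abrasive wheels up into the free rack bays

## Robot

A 7-joint arm with a two-finger parallel gripper is mounted at the origin on a cart in front of the work surface, level with it; the furniture and walls round the work are solid. World frame = base frame: x ahead of the robot, y to its left, z up, the work surface at z = 0. Lengths are in m, angles in rad, forces in N, time in s.
With the tool pointing down it reaches from about 0.4 to 0.85 m from the base axis. Payload 10.4 kg.
Tool frame: the origin (TCP) lies on the centre line of the jaws, within the pads' length; the fingertips stand 11 mm ahead of it and the grasp point (between the pads) lies 8 mm behind it; z points along the fingers, y is the line along which they close (so a half turn about z gives the same grasp; the last joint's range is limited). The gripper opens to 85 mm and grips with 20 to 120 N. Pads are 22 mm wide; open, the fingers measure 114 mm over their backs; the gripper's body (76 mm by 85 mm) begins 54 mm behind the grasp point. The pads swing forward as they close: fully open they stand 13 mm farther back than shut.
Start: joints at [1.227, 0.332, -0.065, 1.46, 0.022, 1.35, -0.088], TCP at [0.197, -0.593, 0.242] pointing down, gripper open.
Joint ranges: [-2.6, 2.6], [-0.5, 2.12], [-1.47, 1.34], [0.16, 2.42], [-1.27, 4.41], [0.06, 2.06], [-2.6, 2.6]. Speed limits (rad/s): [2.22, 2.22, 2.79, 2.79, 3.14, 3.14, 3.14].

## Interface

Orientations are given as a rotation vector (axis times angle).
In Python, from station import r gives the robot as it stands. Calls block until the motion is done:
- r.move_pose(position, orientation): joint-space move of the TCP to a pose.
- r.movel(position, rot=None, vel=0.15): straight line of the TCP; rot=None keeps the orientation; vel is the mean speed in m/s.
- r.goto_joints(angles): joint-space move.
- r.set_gripper(opening, force=None): finger opening in m; force is the grip in N (None keeps the last); returns when the fingers have stopped.
- r.hold(seconds).
- r.solve_ik(position, orientation): joint angles nearest the present ones, or None.
- r.read_state(): the state.
- r.grab_frame(name): name is "scene" or "top" or "wrist"; returns the picture (384x512x3 uint8, red, green, blue); there is no depth.
- r.get_calibration(name): a dict with "vertical_fov" (degrees; the focal length in pixels is half the picture's height over the tangent of half this angle, whatever the lens; pixels are square), "cx", "cy" (the principal point, pixels), "dist" ([k1, k2, p1, p2, k3] as OpenCV has them; the pictures are not rectified), "R" (3x3) and "t" (3): a world point X has camera coordinates R X + t. Camera axes: x right, y down, z forward; pixel columns grow to the right and rows downward; lengths in m; the calibration is good to about 2 mm. A picture is of the moment at which its call begins: read the wrist's pose just before it. get_calibration takes no time and is no camera call; for the wrist camera it gives the pose at the moment of the call.
A pose or a line that the arm cannot do raises r.MotionError and nothing moves.
- r.job_done(): hands the job in; it is judged then, once.
The state is a dict: "time": time; "joint_pos": joint angles; "dq": joint speeds; "tau": joint torques, N m; "eef_pos": TCP position; "ee_rot": TCP orientation; "ft_force": force on the tool from outside, world axes, zero at the start; "moment": the same for the moment, N m; "gripper_width": finger opening in m; "grip_force": force on a finger pad.
Only numpy, scipy, OpenCV 4.12 (cv2) and the standard library are available. Lean on these libraries where they do the work, as an engineer would, in place of code of your own. Each camera call takes 0.05 s, during which the arm holds its last target. There are 200 camera calls.

## Task

Two of the abrasive wheels were left lying flat on the wooden rack's deck. Stand each of them upright in a slot of its own, in the two bays that are still free: down on the slot's floor between the deck and the steel tines, not slanting. Leave the wheel that is already racked and the oil can and micrometer standing close by where they are.

Things in the scene. Friction and masses are not known exactly. Their poses are not given: they have to be found in the camera images.
- rack: The whole wooden rack, fixed: 369 mm long in y, x from -88 to +38 mm, base board 8 mm thick, end panels 10 mm thick at y = -178 and +178 mm, 72 mm high (12 above the deck). Origin: bench level, mid-length, under the front edge of the slots; x = across the rack from deck to tines (roughly the robot's left), y = along it, z up.
- bay_a: One of three equal plywood bays of the rack, side by side, 115 mm apart, order varies. Origin: bench level, under the slot's front edge, mid-bay; axes as the rack's. Waxed deck 60 mm high, x -80 to 0, level with its neighbours'; a wheel slides on it easily (friction 0.25). Front recess in the deck: y within 38 mm, x -80 to -50, open down to the base board. FREE at the start.
- bay_b: One of three equal plywood bays of the rack, side by side, 115 mm apart, order varies. Origin: bench level, under the slot's front edge, mid-bay; axes as the rack's. Behind the deck is the slot: x 0 to 20 mm, 100 mm long in y, open upward, floor at 35 mm height (25 below the deck). 15 mm of wood between neighbouring slots. FREE at the start.
- bay_c: One of three equal plywood bays of the rack, side by side, 115 mm apart, order varies. Origin: bench level, under the slot's front edge, mid-bay; axes as the rack's. Slot's back: a rail 75 mm high; from it two round steel tines (10 mm) at y = -28 and 28 rise to 114 mm height, fronts flush with the rail at x = 20 mm. HOLDS the racked wheel at the start.
- bay_a_seat (a point): Where a wheel's centre is, mid slot, when it stands in bay_a: 10 mm behind the slot's front edge, 85 mm above the bench.
- bay_b_seat (a point): Where a wheel's centre is, mid slot, when it stands in bay_b: 10 mm behind the slot's front edge, 85 mm above the bench.
- wheel_1: Loose grey abrasive wheel: flat disc, 100 mm diameter, 10 mm thick, about 0.2 kg, both faces flat (paper washer and plugged bush flush in the middle, no hole). Origin: disc centre, mid thickness; z = disc axis. Starts flat on the deck, centre about 62 mm in front of the slots, anywhere along its half of the rack; its near rim overhangs the deck front.
- wheel_2: Loose grey abrasive wheel: flat disc, 100 mm diameter, 10 mm thick, about 0.2 kg, both faces flat (paper washer and plugged bush flush in the middle, no hole). Origin: disc centre, mid thickness; z = disc axis. Starts flat on the deck, centre about 62 mm in front of the slots, anywhere along its half of the rack; its near rim overhangs the deck front. On the other half.
- wheel_racked: Loose grey abrasive wheel: flat disc, 100 mm diameter, 10 mm thick, about 0.2 kg, both faces flat (paper washer and plugged bush flush in the middle, no hole). Origin: disc centre, mid thickness; z = disc axis. The same kind; it already stands upright in bay_c, flat against the tines, top 135 mm above the bench. Loose: do not disturb it.
- oil_can: Loose red pump oil can, body 76 x 86 mm and 100 mm high, spout up to 186 mm; stands behind the rack. Origin: centre of its underside. A bystander.
- micrometer: Loose micrometer, 43 x 124 x 15 mm (long along its y), lies on the bench just in front of the rack. Origin: centre of its underside. A bystander.
There are look-alikes about, which are no part of the job. Leave any purple look-alike of the wheel_2 alone. What is shaped like the wheel_1 but green is not meant.

How it is judged:
At the end, for the whole second after the job is handed in: wheel_1 and wheel_2 stand at rest, one in bay_a and the other in bay_b, each with its centre within 14 mm of the bay's seat point and its faces within about 9 degrees of vertical; the racked wheel is within 8 mm, the oil can and micrometer within 10 mm, of where they started (((distance between wheel_1 and bay_a_seat below 0.014 m and distance between wheel_2 and bay_b_seat below 0.014 m) or (distance between wheel_1 and bay_b_seat below 0.014 m and distance between wheel_2 and bay_a_seat below 0.014 m)) and angle between wheel_1's own z axis and vertical between 1.4 and 1.74 rad and linear speed of each of wheel_1, wheel_2 below 0.01 m/s and angular speed of each of wheel_1, wheel_2 below 0.1 rad/s and angle between wheel_2's own z axis and vertical between 1.4 and 1.74 rad and distance of wheel_racked from where it was at the start of the episode below 0.008 m and distance of each of oil_can, micrometer from where it was at the start of the episode below 0.01 m); the robot touches nothing.
It fails at once if the wheel already racked is shifted by more than 8 mm (distance of wheel_racked from where it was at the start of the episode above 0.008 m).
It fails at once if the oil can is shifted by more than 10 mm (distance of oil_can from where it was at the start of the episode above 0.01 m).
It fails at once if the micrometer is shifted by more than 10 mm (distance of micrometer from where it was at the start of the episode above 0.01 m).
It also fails if it takes over 72 s, if anything falls off the work surface, if the arm or the gripper's body presses on something with over 40 N, if the wrist force passes 120 N, or if a joint passes its speed limit or range.

## Working session

There is one attempt and no reset: what is moved stays moved. The work goes in short steps, each a Python script; the robot and the scene stay as the last script left them, time stands still between calls to the robot, and variables do not carry over. Pictures are saved under pics/ and viewed, at most 10 in all, crops included, and the job is handed in when it is done.

```bash
mkdir -p pics; ls
python3 - <<'E'
from station import r
import cv2,numpy as np
for n in("scene","top"):
    cv2.imwrite(f"pics/{n}.png",cv2.resize(r.grab_frame(n)[:,:,::-1],(800,600),interpolation=cv2.INTER_CUBIC))
    c=r.get_calibration(n);print(n,c)
print(r.read_state())
E
```

```text
pics
scene {'vertical_fov': 45.9571764033121, 'cx': 252.1092672898441, 'cy': 190.18220447215936, 'dist': array([-0.05063728,  0.        ,  0.        ,  0.        ,  0.        ]), 'R': array([[-0.77893693, -0.62680065,  0.01944732],
       [-0.43141601,  0.51310645, -0.7420256 ],
       [ 0.45512359, -0.58638103, -0.6700894 ]]), 't': array([0.43851204, 0.31361883, 0.70135741])}
top {'vertical_fov': 43.40584490775896, 'cx': 251.642812580595, 'cy': 190.95662018380986, 'dist': array([-0.02295388,  0.        ,  0.        ,  0.        ,  0.        ]), 'R': array([[-0.02191068, -0.99972262, -0.00863787],
       [-0.98288778,  0.02312071, -0.1827486 ],
       [ 0.18289762,  0.00448591, -0.98312173]]), 't': array([-0.00363687,  0.59734664,  1.1472652 ])}
{'time': 0.1, 'joint_pos': array([ 1.22740559,  0.33283716, -0.06472009,  1.46085222,  0.02163169,
        1.34988761, -0.08848312]), 'dq': array([-0.00024218, -0.00120677, -0.00135713, -0.00064994, -0.0017734 ,
        0.0005436 ,  0.00122838]), 'tau': array([ 1.22577421e-03, -6.26749063e+01,  4.91721381e-02, -3.92428386e+01,
        1.64189504e-02,  6.91162306e-03,  2.98880809e-05]), 'eef_pos': array([ 0.19697326, -0.59281668,  0.24158019]), 'ee_rot': array([-3.10001276e+00, -5.01634571e-01,  4.48111904e-04]), 'ft_force': array([-0.74552247,  0.52760404, -0.36041637]), 'moment': array([0.01960262, 0.05894271, 0.02069208]), 'grip_force': 0.0, 'gripper_width': 0.08527078130440129}
```

View pics/scene.png

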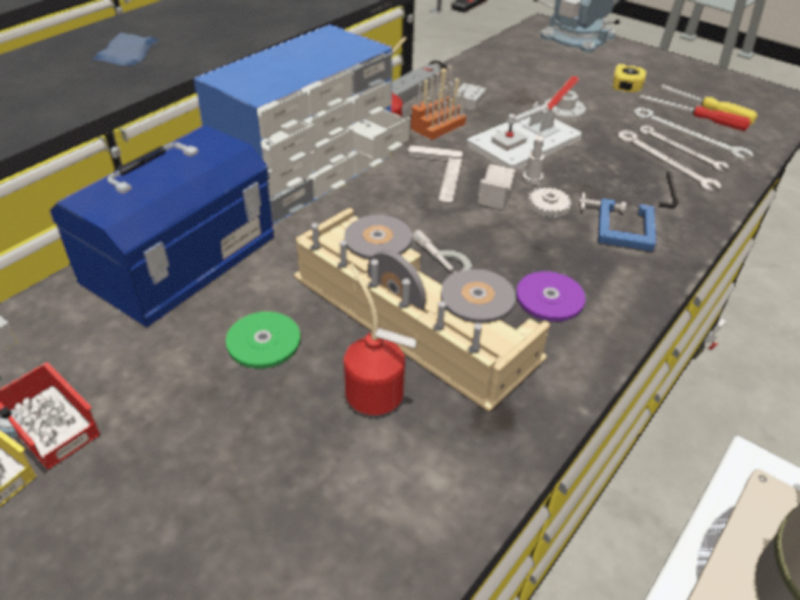

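View pics/top.png

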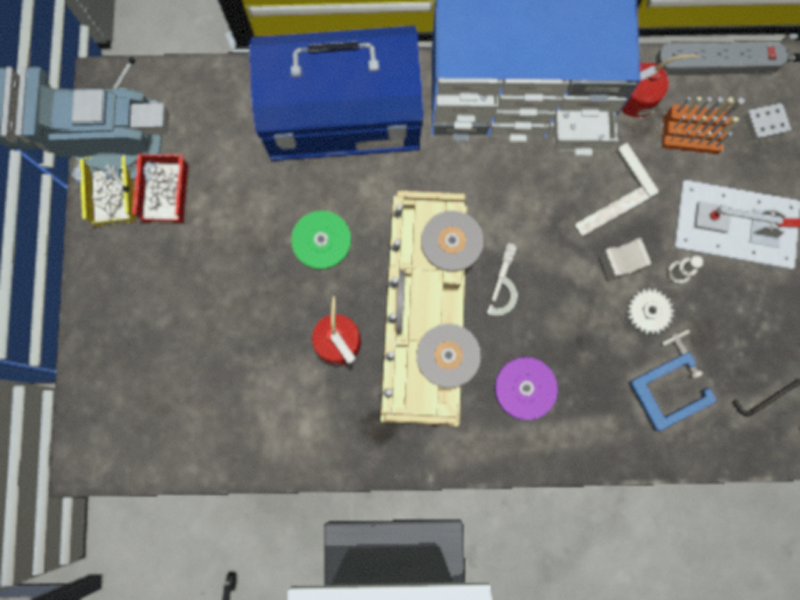

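The rack runs along world x with its tines towards +y and the racked wheel in the middle bay (800-px view: 400,303). The grey discs are at (452,240) and (448,355), the green one at (320,240) and the purple one at (527,388). The two grey discs with orange washers lying on the deck are the ones meant. I'll confirm them in an enlarged crop and triangulate the hubs.

```bash
cat > h.py <<'E'
from station import r
import cv2,numpy as np
from scipy.spatial.transform import Rotation as Ro
def cal(n):
    c=r.get_calibration(n);f=192/np.tan(np.radians(c["vertical_fov"])/2)
    return np.array([[f,0,c["cx"]],[0,f,c["cy"]],[0,0,1]]),c["dist"],c["R"],c["t"]
def proj(n,P):
    K,d,R,t=cal(n);return cv2.projectPoints(np.float64(P).reshape(-1,1,3),cv2.Rodrigues(R)[0],t,K,d)[0][:,0]
def ray(n,uv):
    K,d,R,t=cal(n);q=cv2.undistortPoints(np.float64(uv).reshape(1,1,2),K,d).ravel()
    return -R.T@t,R.T@np.r_[q,1]
def atz(n,uv,z):
    o,v=ray(n,uv);return o+v*(z-o[2])/v[2]
def tri(obs):
    A=0;b=0;rs=[ray(*o) for o in obs]
    for o,v in rs:
        v=v/np.linalg.norm(v);M=np.eye(3)-np.outer(v,v);A=A+M;b=b+M@o
    X=np.linalg.solve(A,b);return X,[np.linalg.norm(np.cross(X-o,v/np.linalg.norm(v))) for o,v in rs]
def hubs(n):
    im=r.grab_frame(n);h=cv2.cvtColor(im,cv2.COLOR_RGB2HSV)
    m=((h[...,0]>6)&(h[...,0]<17)&(h[...,1]>70)&(h[...,2]>110)).astype(np.uint8)
    k,_,s,c=cv2.connectedComponentsWithStats(m)
    return im,[(*np.round(c[i],2),s[i,4]) for i in range(1,k) if s[i,4]>15]
def rot(z,y):
    z=np.array(z,float);z/=np.linalg.norm(z);y=np.array(y,float);y-=z*(y@z);y/=np.linalg.norm(y)
    return Ro.from_matrix(np.c_[np.cross(y,z),y,z]).as_rotvec()
E
python3 - <<'E'
from h import *
ims={}
for n in("top","scene"):
    ims[n],hb=hubs(n);print(n,hb)
a=cv2.resize(ims["top"][117:277,235:325],None,fx=3.75,fy=3.75,interpolation=cv2.INTER_CUBIC)
b=cv2.resize(ims["scene"][125:262,185:355],None,fx=2.7,fy=2.7,interpolation=cv2.INTER_CUBIC)
o=np.zeros((600,800,3),np.uint8);o[:a.shape[0],:a.shape[1]]=a;o[:b.shape[0],340:340+b.shape[1]]=b[:, :460]
cv2.imwrite("pics/crop.png",o[:,:,::-1])
# IK check: horizontal tool
for x in(.45,.5,.55,.6,.65,.7,.75):
  for az in(90,70,50):
    for pit in(0,15,30):
      z=[np.cos(np.radians(az))*np.cos(np.radians(pit)),np.sin(np.radians(az))*np.cos(np.radians(pit)),-np.sin(np.radians(pit))]
      print(x,az,pit,[r.solve_ik([x,-.1,.07],rot(z,s)) is not None for s in([0,0,1],[0,0,-1])],end=';')
  print()
E
```

```text
top [(np.float64(442.96), np.float64(82.18), np.int32(795)), (np.float64(460.88), np.float64(74.24), np.int32(34)), (np.float64(465.74), np.float64(76.89), np.int32(19)), (np.float64(84.85), np.float64(126.78), np.int32(27)), (np.float64(212.79), np.float64(206.62), np.int32(29))]
scene [(np.float64(278.67), np.float64(75.42), np.int32(687)), (np.float64(466.31), np.float64(72.54), np.int32(39)), (np.float64(241.27), np.float64(149.97), np.int32(113)), (np.float64(249.4), np.float64(178.69), np.int32(62)), (np.float64(305.48), np.float64(187.22), np.int32(147))]
0.45 90 0 [True, True];0.45 90 15 [True, True];0.45 90 30 [True, True];0.45 70 0 [True, True];0.45 70 15 [True, True];0.45 70 30 [True, True];0.45 50 0 [True, True];0.45 50 15 [True, True];0.45 50 30 [True, True];
0.5 90 0 [True, True];0.5 90 15 [True, True];0.5 90 30 [True, True];0.5 70 0 [True, True];0.5 70 15 [True, True];0.5 70 30 [True, True];0.5 50 0 [True, True];0.5 50 15 [True, True];0.5 50 30 [True, True];
0.55 90 0 [True, True];0.55 90 15 [True, True];0.55 90 30 [True, True];0.55 70 0 [True, True];0.55 70 15 [True, 
[... 239 characters left out ...]
.6 50 0 [True, True];0.6 50 15 [True, True];0.6 50 30 [True, True];
0.65 90 0 [True, True];0.65 90 15 [True, True];0.65 90 30 [True, True];0.65 70 0 [True, True];0.65 70 15 [True, True];0.65 70 30 [True, True];0.65 50 0 [True, True];0.65 50 15 [True, True];0.65 50 30 [True, True];
0.7 90 0 [True, True];0.7 90 15 [True, True];0.7 90 30 [True, True];0.7 70 0 [True, True];0.7 70 15 [True, True];0.7 70 30 [True, True];0.7 50 0 [True, True];0.7 50 15 [True, True];0.7 50 30 [True, True];
0.75 90 0 [True, True];0.75 90 15 [True, True];0.75 90 30 [True, True];0.75 70 0 [True, True];0.75 70 15 [True, True];0.75 70 30 [True, True];0.75 50 0 [True, True];0.75 50 15 [True, True];0.75 50 30 [True, True];
```

View pics/crop.png

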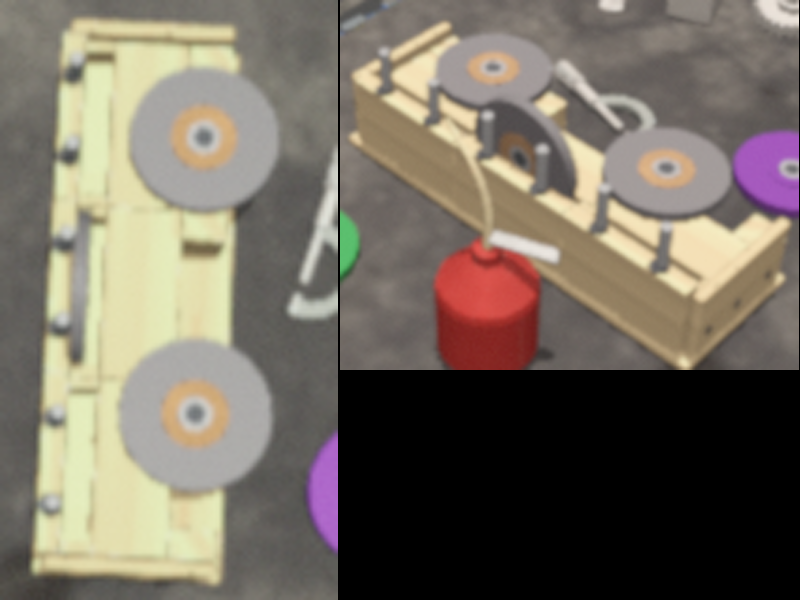

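Confirmed: the two grey, orange-hubbed discs lie on the deck of the far and near bays, and the racked one stands in the middle bay. The free bays are the far and near ones. Crop pixels, top view: hubs (204,137) and (196,413), tine tops from (76,66) to (50,504). In the scene view the hubs are at (493,67) and (666,168). Next I'll fit the rack pose and triangulate.

Run:
```python
from h import *
from scipy.optimize import least_squares
T=lambda p:np.array([235+(p[0]+.5)/3.75-.5,117+(p[1]+.5)/3.75-.5])
S=lambda p:np.array([185+(p[0]-340+.5)/2.7-.5,125+(p[1]+.5)/2.7-.5])
for a,b in(((204,137),(493,67)),((196,413),(666,168))):
    X,e=tri([("top",T(a)),("scene",S(b))]);print("hub",X.round(4),np.round(e,4), "atz.07",atz("top",T(a),.07).round(4),atz("scene",S(b),.07).round(4))
tt=[T(p) for p in((76,66),(69,147),(65,237),(62,322),(56,415),(50,504))]
ss=[S(p) for p in((384,53),(434,86),(488,117),(543,150),(604,190),(666,230))]
for a,b in zip(tt,ss):
    X,e=tri([("top",a),("scene",b)]);print("tine",X.round(4),np.round(e,4))
loc=np.array([[.025,y,.112] for y in(-.143,-.087,-.028,.028,.087,.143)])
def W(q,L): 
    c,s=np.cos(q[2]),np.sin(q[2]);L=np.asarray(L);return np.c_[q[0]+c*L[:,0]-s*L[:,1],q[1]+s*L[:,0]+c*L[:,1],L[:,2]]
# panel top corners (top view) for check: x -88..38?, y +-.1845
f=lambda q:np.r_[(proj("top",W(q,loc))-tt).ravel(),(proj("scene",W(q,loc))-ss).ravel()]
s=least_squares(f,[.6,-.1,np.pi/2]);print("rack",s.x,"res",np.abs(s.fun).max(),np.sqrt((s.fun**2).mean()))
q=s.x;np.save("rack.npy",q)
pt=proj("top",W(q,[[0,-.115,.06],[-.08,-.1735,.06],[-.08,.1735,.06],[-.088,.1835,.008]]));print("crop px pred",((pt-[235,117])*3.75).round(0))
c,sn=np.cos(q[2]),np.sin(q[2])
for X in(atz("top",T((204,137)),.07),atz("top",T((196,413)),.07)):
    d=X[:2]-q[:2];print("wheel in rack",c*d[0]+sn*d[1],-sn*d[0]+c*d[1])
print("seats",W(q,[[.01,-.115,.085],[.01,.115,.085]]))
print("mic", [atz("top",np.array(p)*.64,.015).round(3) for p in((512,246),(488,312),(516,300))])
# joint solutions
for X in(.5,.69):
  for pit in(0,10):
    p=np.radians(pit)
    for sg in(1,-1):
      j=r.solve_ik([X,-.13,.07],rot([0,np.cos(p),-np.sin(p)],[0,0,sg]));print(X,pit,sg,None if j is None else np.round(j,2))
  for sg in(1,-1): print("down",np.round(r.solve_ik([X,-.0,.13],rot([0,0,-1],[0,sg,0])),2))
```

```text
hub [ 0.6876 -0.1129  0.0701] [0.0004 0.0004] atz.07 [ 0.6881 -0.1127  0.07  ] [ 0.6873 -0.1132  0.07  ]
hub [ 0.5037 -0.1011  0.0692] [0.0004 0.0004] atz.07 [ 0.504  -0.1009  0.07  ] [ 0.503  -0.1004  0.07  ]
tine [ 0.7272 -0.0276  0.1132] [0.0015 0.0015]
tine [ 0.6722 -0.0229  0.1109] [0.0004 0.0004]
tine [ 0.6133 -0.0187  0.1135] [0.0002 0.0002]
tine [ 0.5587 -0.0157  0.1132] [0.0001 0.0001]
tine [ 0.5002 -0.0107  0.1119] [0.0001 0.0001]
tine [ 0.4448 -0.0059  0.1112] [0.0003 0.0003]
rack [ 0.58444293 -0.04197469  1.49359001] res 1.0633239075361303 0.4022388457600595
crop px pred [[109. 126.]
 [231.  48.]
 [211. 566.]
 [216. 584.]]
wheel in rack -0.06250190396613378 -0.10875187365082548
wheel in rack -0.06491397045501202 0.07570165774322965
seats [[ 0.69987165 -0.04087438  0.085     ]
 [ 0.47055681 -0.02313457  0.085     ]]
mic [array([ 0.689, -0.217,  0.015]), array([ 0.578, -0.172,  0.015]), array([ 0.597, -0.219,  0.015])]
0.5 0 1 [ 1.06  1.17 -0.54  1.42 -0.65  1.73  2.39]
0.5 0 -1 [ 0.87  1.1  -0.27  1.43 -0.83  1.83 -0.62]
0.5 10 1 [ 1.06  1.06 -0.55  1.47 -0.59  1.63  2.37]
0.5 10 -1 [ 0.86  0.99 -0.27  1.48 -0.77  1.72 -0.64]
down [ 0.75  0.28 -0.94  1.88  0.26  1.1   1.28]
down [ 0.63  0.24 -0.79  1.89  0.2   1.09 -1.81]
0.69 0 1 [ 0.8   1.41 -0.62  0.85 -0.71  1.81  2.11]
0.69 0 -1 [ 0.68  1.36 -0.33  0.86 -0.96  1.88 -0.94]
0.69 10 1 [ 0.8   1.31 -0.6   0.91 -0.62  1.72  2.11]
0.69 10 -1 [ 0.67  1.25 -0.3   0.93 -0.87  1.79 -0.93]
down [ 0.44  0.67 -0.76  1.37  0.46  1.29  1.23]
down [ 0.35  0.63 -0.61  1.37  0.36  1.26 -1.86]
```

Hub heights come out at 70 mm and tine tops at about 112 mm, which matches the text. The rack fit residual is 0.4 px, and the wheels sit 62–65 mm in front of the slots. Plan: approach nearly level from the front, pinch the overhanging rim, lift, turn the tool down and lower the wheel into the slot. I'll start with the far wheel.

```bash
cat >> h.py <<'E'
try:
    q=np.load("rack.npy");C,Sn=np.cos(q[2]),np.sin(q[2])
except Exception: pass
def P(x,y,z): return np.array([q[0]+C*x-Sn*y,q[1]+Sn*x+C*y,z])
def D(x,y,z): return np.array([C*x-Sn*y,Sn*x+C*y,z])
def tilt(deg):   # tool pitched down by deg from level along rack +x; closing axis in the vertical plane
    a=np.radians(deg);return rot(D(np.cos(a),0,-np.sin(a)),-D(np.sin(a),0,np.cos(a)))
def stt(s=""):
    t=r.read_state();print(s,round(t["time"],1),"p",t["eef_pos"].round(4),"F",t["ft_force"].round(1),"w",round(t["gripper_width"],4),"g",round(t["grip_force"],1),flush=True)
def grasp(wx,wy,th=12,ins=.024):
    a=np.radians(th);R=tilt(th);L=.1-ins+.011
    x=wx+.05-L*np.cos(a)+.005*np.sin(a);z=.06+L*np.sin(a)+.005*np.cos(a)
    back=lambda d,u=0:P(x-d*np.cos(a),wy,z+d*np.sin(a)+u)
    r.set_gripper(.060,40)
    r.move_pose(back(.08,.2),R);stt("high")
    r.movel(back(.08),vel=.2);stt("pre")
    r.movel(back(0),vel=.08);stt("in")
    r.set_gripper(.0,40);stt("closed")
    r.movel(back(.0,.03),vel=.1);r.movel(back(.04,.2),vel=.25);stt("lifted")
E
python3 - <<'E'
from h import *
print("spout",tri([("top",np.array([333,297])*.64),("scene",[185+105/2.7,125+118/2.7])]))
try: grasp(-.0625,-.1088)
except r.MotionError as e: print("ERR",e)
a=[cv2.resize(r.grab_frame(n)[80:300,150:400],(400,352)) for n in("scene","top")]
cv2.imwrite("pics/g1.png",np.hstack(a)[:,:,::-1])
E
```

```text
spout (array([0.57698264, 0.06774223, 0.18516941]), [np.float64(0.00010689605061180248), np.float64(0.00010689605061184839)])
high 2.7 p [ 0.6793 -0.2251  0.2999] F [-0.1 -0.1 -0.6] w 0.0598 g 0.0
pre 3.9 p [ 0.6799 -0.225   0.1013] F [-0.8 -0.3 -0.3] w 0.0599 g 0.0
in 5.0 p [ 0.6856 -0.1474  0.083 ] F [ 0.1 -0.5  0.6] w 0.0598 g 0.0
closed 5.5 p [ 0.6855 -0.1466  0.0833] F [-0.3 -0.2  0.5] w 0.0089 g 44.5
lifted 6.9 p [ 0.6821 -0.1851  0.2891] F [-0.6  0.1 -2.4] w 0.009 g 44.2
```

View pics/g1.png

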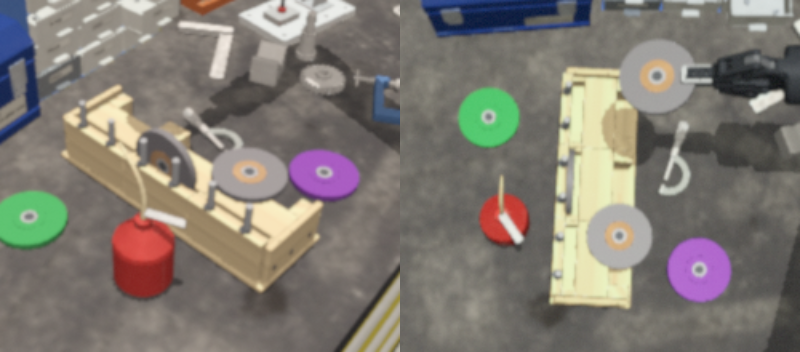

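Wheel held cleanly (top-view crop, centre at (657,76)), and the racked wheel and bystanders are undisturbed. Next I'll measure the wheel's centre in the tool frame, turn the tool down and place it.

```bash
cat >> h.py <<'E'
def inhand(uv,n="top"):
    s=r.read_state();R=Ro.from_rotvec(s["ee_rot"]).as_matrix();o,v=ray(n,uv)
    nrm=R[:,1];c0=s["eef_pos"]-nrm*.005*np.sign(nrm[2])*-1   # top face, 5 mm above mid plane
    X=o+v*(nrm@(c0-o))/(nrm@v);return R.T@(X-s["eef_pos"])
def down(by,off,pit=93,cx=.013,pz=.0):
    """turn tool down, hover over bay"""
    R=tilt(pit);M=Ro.from_rotvec(R).as_matrix()
    def tcp(x,z): return P(x,by,z)-M[:,0]*off[0]-M[:,2]*off[2]
    return R,tcp
E
python3 - <<'E'
from h import *
off=inhand([310.6,127.5]);print("off",off.round(4))
np.save("off1.npy",off)
R,tcp=down(-.115,off)
try:
    r.move_pose(tcp(-.10,.27),R);stt("turned")
    r.movel(tcp(.013,.21),vel=.2);stt("over")
except r.MotionError as e: print("ERR",e)
print("tgt",tcp(.013,.21))
a=[cv2.resize(r.grab_frame(n)[80:300,150:400],(400,352)) for n in("scene","top")]
cv2.imwrite("pics/g2.png",np.hstack(a)[:,:,::-1])
E
```

```text
off [-0.0012 -0.005   0.0426]
turned 7.8 p [ 0.6919 -0.1491  0.3099] F [ 0.7 -1.6 -3.6] w 0.009 g 44.0
over 8.6 p [ 0.7016 -0.0381  0.2524] F [-0.5 -0.3 -1.6] w 0.0089 g 43.9
tgt [ 0.70142412 -0.03575085  0.25251304]
```

View pics/g2.png

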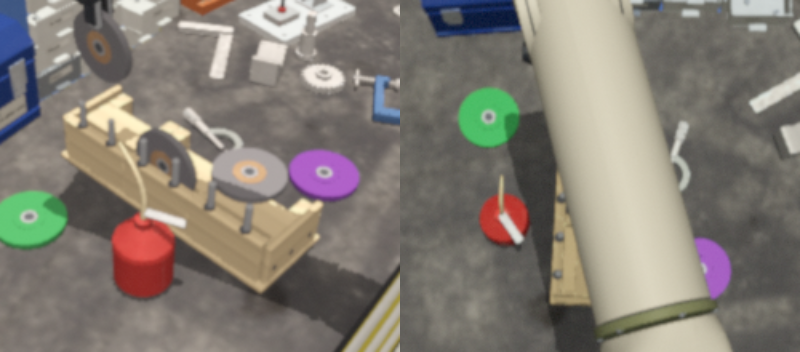

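The scene view shows the wheel hanging upright above the far bay, hub at crop (98,48). I'll check the hub against the model, then lower in steps watching the force.

```bash
cat >> h.py <<'E'
def lower(R,tcp,cx,z0,zend=.086,lim=8):
    r.hold(.2);f0=r.read_state()["ft_force"]
    for z in np.arange(z0,zend-.0005,-.006):
        z=max(z,zend);r.movel(tcp(cx,z),R,vel=.06);s=r.read_state();d=s["ft_force"]-f0
        if np.abs(d).max()>lim: print("contact z",round(z,4),d.round(1));return z
    r.movel(tcp(cx,zend),R,vel=.05);stt("end");return zend
E
python3 - <<'E'
from h import *
off=np.load("off1.npy");R,tcp=down(-.115,off)
r.hold(.3);s=r.read_state();M=Ro.from_rotvec(s["ee_rot"]).as_matrix()
print("pred hub px",proj("scene",s["eef_pos"]+M@off),"seen 211.3 110")
r.movel(tcp(.013,.150),R,vel=.15);stt("a")
lower(R,tcp,.013,.144);r.hold(.2);stt("low")
a=cv2.resize(r.grab_frame("scene")[80:240,150:350],(800,640))[:600]
cv2.imwrite("pics/g3.png",a[:,:,::-1])
E
```

```text
pred hub px [[210.79080848 108.99179041]] seen 211.3 110
a 9.6 p [ 0.7017 -0.0357  0.1932] F [ 0.9  0.4 -1.9] w 0.009 g 44.0
end 12.5 p [ 0.7015 -0.0361  0.1284] F [ 0.3 -3.2 -3.3] w 0.009 g 44.0
low 12.7 p [ 0.7014 -0.0361  0.1285] F [ 0.1 -2.8 -2.4] w 0.0087 g 44.0
```

View pics/g3.png

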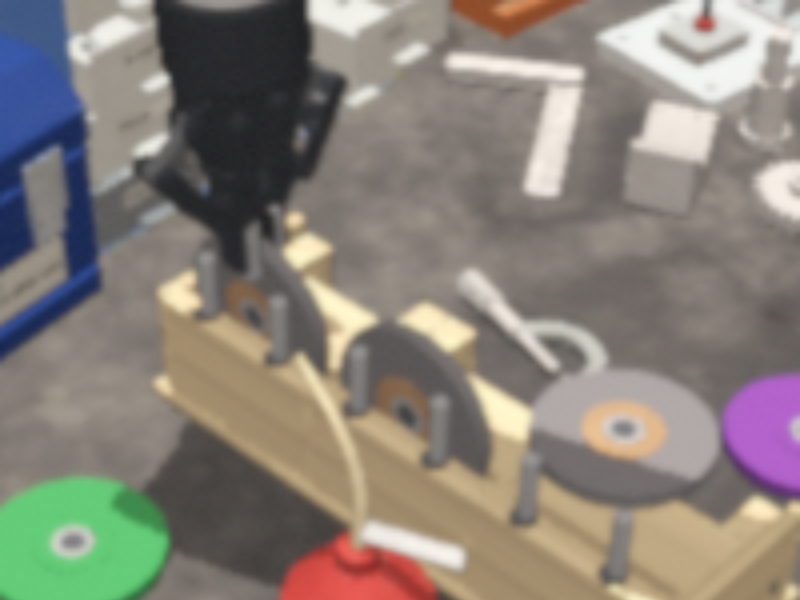

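The wheel is down between the deck and tines of the far bay, touching with about 3 N. I'll release it, check, and grasp the near wheel.

Run:
```python
from h import *
r.set_gripper(.028);r.hold(.3);stt("rel")
p=r.read_state()["eef_pos"]
r.movel(p+[0,0,.13],vel=.12);stt("up")
r.movel(P(-.16,-.05,.30),vel=.25)
try: grasp(-.0640,.0757)
except r.MotionError as e: print("ERR",e)
a=[cv2.resize(r.grab_frame(n)[80:300,150:400],(400,352)) for n in("scene","top")]
cv2.imwrite("pics/g4.png",np.hstack(a)[:,:,::-1])
```

```text
rel 13.4 p [ 0.7014 -0.0357  0.1285] F [-0.4 -0.2  0.8] w 0.0278 g 0.0
up 14.6 p [ 0.7011 -0.0357  0.2575] F [-0.4 -0.4 -0.1] w 0.0281 g 0.0
high 16.9 p [ 0.4958 -0.211   0.2999] F [ 0.8 -0.4  1. ] w 0.06 g 0.0
pre 18.0 p [ 0.4958 -0.2121  0.1007] F [-0.5  1.   0.6] w 0.06 g 0.0
in 19.2 p [ 0.5015 -0.1345  0.0829] F [ 0.4 -0.  -0.3] w 0.0601 g 0.0
closed 19.7 p [ 0.5015 -0.1339  0.0832] F [ 0.5 -0.6  0.5] w 0.0091 g 44.7
lifted 21.0 p [ 0.4979 -0.1725  0.2896] F [-0.4  0.6 -2.4] w 0.0088 g 44.4
```

View pics/g4.png

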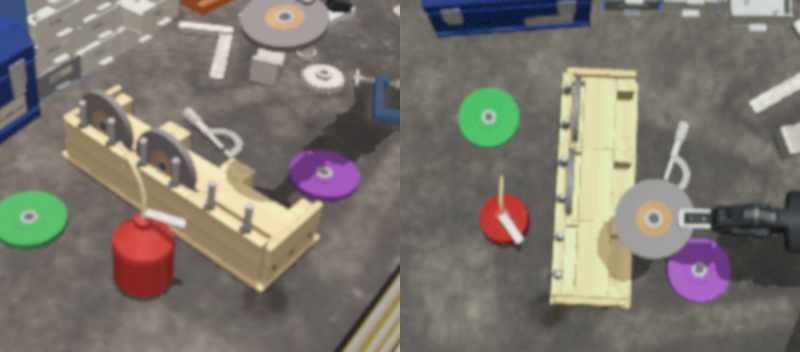

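The far wheel stands upright like the racked one. The second wheel is held, hub at crop (654,218) in the top view. I'll place it in the near bay and release.

Run:
```python
from h import *
off=inhand([308.75,216.25]);print("off",off.round(4),"scene",inhand([327.5,90],"scene").round(4))
R,tcp=down(.115,off)
try:
    assert .032<off[2]<.05 and abs(off[0])<.006
    r.move_pose(tcp(-.10,.27),R);stt("turned")
    r.movel(tcp(.013,.21),vel=.2);r.hold(.2);stt("over")
    r.movel(tcp(.013,.150),R,vel=.15)
    lower(R,tcp,.013,.144);r.hold(.2);stt("low")
    a=r.grab_frame("scene")
    cv2.imwrite("pics/low2.png",cv2.resize(a[80:260,150:390],(800,600))[:,:,::-1])
except (r.MotionError,AssertionError) as e: print("ERR",e)
```

```text
off [-0.0008 -0.005   0.0419] scene [-0.0013 -0.005   0.0425]
turned 22.1 p [ 0.4622 -0.1314  0.3105] F [ 0.3 -0.6 -3. ] w 0.0088 g 44.1
over 23.1 p [ 0.4719 -0.0191  0.2521] F [ 0.1 -0.3 -2.5] w 0.0092 g 44.1
end 26.6 p [ 0.4718 -0.0187  0.1278] F [-0.2 -5.5 -2.8] w 0.0092 g 44.1
low 26.8 p [ 0.4718 -0.0187  0.1278] F [ 1.2 -6.4 -1.6] w 0.0091 g 44.1
```

View pics/low2.png

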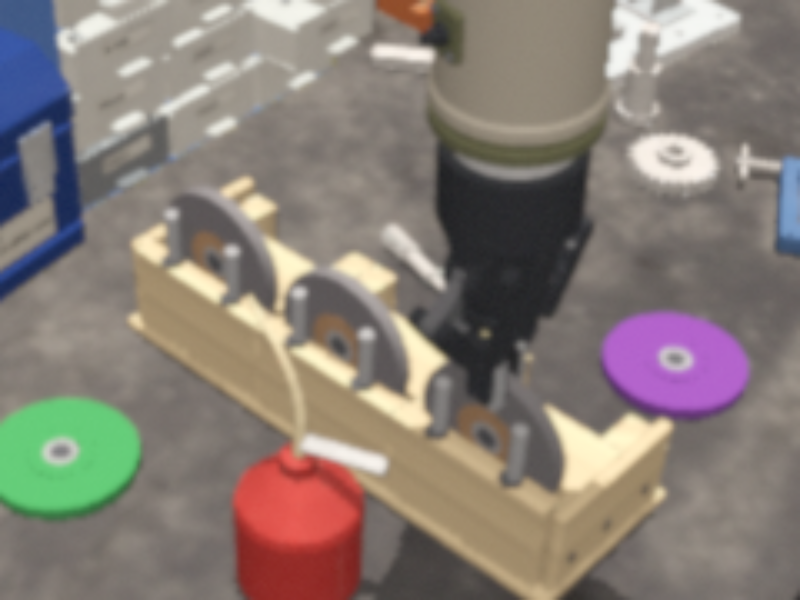

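The second wheel is down in the near bay, lightly against the tines. I'll release, retreat and verify.

Run:
```python
from h import *
r.set_gripper(.028);r.hold(.3);stt("rel")
p=r.read_state()["eef_pos"]
r.movel(p+[0,0,.14],vel=.12);r.movel(P(-.22,.05,.32),vel=.25);r.hold(.5);stt("away")
a=cv2.resize(r.grab_frame("scene")[120:270,180:360],(400,333));b=cv2.resize(r.grab_frame("top")[110:280,200:340],(400,486))
o=np.zeros((486,800,3),np.uint8);o[:333,:400]=a;o[:,400:]=b
cv2.imwrite("pics/end.png",o[:,:,::-1])
for y in(-.115,.115): print("hub front face px in scene crop if against tines:",((proj("scene",P(.02,y,.085))-[180,120])*2.22).round(0))
```

```text
rel 27.5 p [ 0.4717 -0.0179  0.1279] F [0.  0.2 0.1] w 0.028 g 0.0
away 30.4 p [ 0.5176 -0.2574  0.32  ] F [-0.9 -0.1  0.7] w 0.0275 g 0.0
hub front face px in scene crop if against tines: [[72. 87.]]
hub front face px in scene crop if against tines: [[254. 203.]]
```

View pics/end.png

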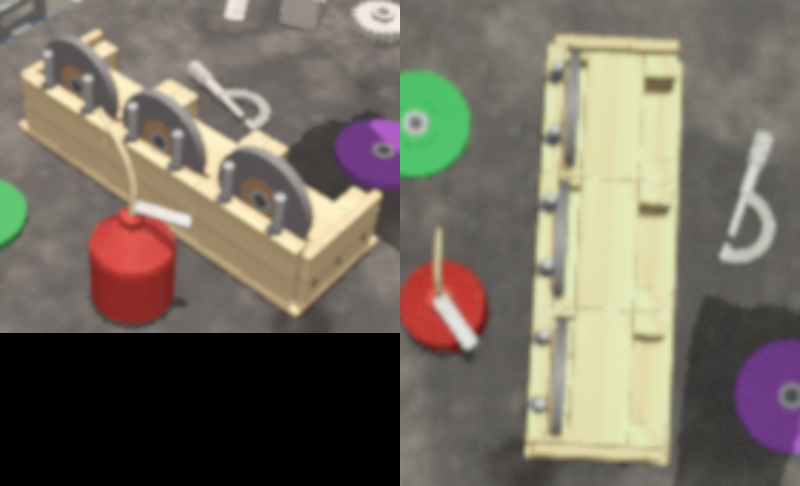

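All three wheels stand alike against their tines. The hubs at (76,87) and (259,200) lie within about 4 mm of the predicted pixels, and the bystanders are where they were.

```bash
python3 -c "
from station import r
print(r.job_done())"
```

```text
the job is handed in; nothing more can be done
None
```

The job is handed in: both loose wheels stand upright in the two free bays, about 4 mm or less from where they should be in the last pictures. The racked wheel, oil can and micrometer look unmoved, and the last clock reading was 30.4 s; no verdict came back.

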